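Tip two crates to find the shipping stamp and push that crate into the dispatch lane

ROBOT

A 7-joint arm with a two-finger parallel gripper is mounted at the origin on the work surface. World frame = base frame: x ahead of the robot, y to its left, z up, the work surface at z = 0. Lengths are in m, angles in rad, forces in N, time in s.
With the tool pointing down it reaches from about 0.35 to 0.9 m from the base axis. Payload 7.2 kg.
Tool frame: the origin (TCP) lies at the very end of the fingers, on their centre line; the grasp point (between the pads) lies 19 mm behind it; z points along the fingers, y is the direction in which the jaws open and shut (so a half turn about z gives the same grasp; the last joint's range is limited). The gripper opens to 88 mm and grips with 3 to 60 N. Pads are 20 mm wide; open, the fingers measure 115 mm over their backs; the gripper's body (75 mm by 178 mm) begins 61 mm behind the grasp point.
Start: joints at [1.159, 0.411, -0.013, 1.596, 0.006, 1.134, -0.082], TCP at [0.211, -0.588, 0.223] pointing down, gripper open.
Joint ranges: [-2.95, 2.95], [-0.29, 1.99], [-1.47, 1.44], [0.14, 2.54], [-1.03, 4.17], [0.13, 1.85], [-2.86, 2.86]. Speed limits (rad/s): [2.39, 2.39, 3.01, 3.01, 3.14, 3.14, 3.14].

INTERFACE

Orientations are given as a rotation vector (axis times angle).
In Python, from workcell import env gives the robot as it stands.
- The arm moves only by the tool move_arm, never from a script. Its argument "deltas" is a list of rows, each an object of numbers: "tx", "ty", "tz": the shift along the tool's x, y, z in cm; "turn": the turn about the tool's z in rad; "hand": the closure, from 0 (fully open) to 1 (shut). In form: [{"tx": .., "ty": .., "tz": .., "turn": .., "hand": ..}, ...]. A call has exactly 8 rows; each row is the pose to reach, as a shift and turn from the pose commanded when the call began, along the tool's axes at that moment; what a row does not reach only later rows make up. A row lasts 1/12 s, in which the tool goes at most 41.7 mm and 7.16 degrees, less where a joint would pass 70% of its speed; a pose out of reach is approached as far as the arm can. A call with a gripper value outside its range is refused whole. The fingers move at their own pace and stop on an object; "force" is the grip in N (left out, the last holds). Time passes only in rows, so rows that repeat a pose let the fingers close, or fill a call up. It gives the time, the measured TCP pose, the force and the opening at its end, in the units of the state.
- env.read_state(): the state, without advancing time (a new reading comes with each control period).
- env.snapshot(name): name is "scene" or "side" or "wrist"; returns the picture (400x640x3 uint8, red, green, blue); there is no depth.
- env.calibration(name): a dict with "fx", "fy", "cx", "cy" (pixels), "extrinsics" (4x4, takes a point from world to camera coordinates). Camera axes: x right, y down, z forward; pixel columns grow to the right and rows downward; lengths in m; the calibration is good to about 2 mm. The wrist camera is an equidistant fisheye: a pixel r from the principal point sees the ray r / f radians off the axis. A picture is of the moment at which its call begins: read the wrist's pose just before it. calibration takes no time and is no camera call; for the wrist camera it gives the pose at the moment of the call.
- env.close_job(): hands the job in, once; it reports no verdict.
The state is a dict: "time": time; "joint_pos": joint angles; "joint_vel": joint speeds; "tau": joint torques, N m; "ee_pos": TCP position; "orientation": TCP orientation; "wrist_force": force on the tool from outside, world axes, zero at the start; "moment": the same for the moment, N m; "gripper_width": finger opening in m.
Only numpy, scipy, OpenCV 4.12 (cv2) and the standard library are available. Lean on these libraries where they do the work, as an engineer would, in place of code of your own. Each camera call takes 0.05 s, during which the arm holds its last target.

TASK

Two small empty pine crates stand on the mosaic bench, one left and one right of the dispatch lane, and one of them has the round burnt shipping stamp under its floor. Tip both crates over onto their sides with the fingertips, towards the robot, so that their undersides show, and then push the stamped one, lying as it is, sideways into the lane between the two tape lines, in line with the parcels. Do not lift either crate, keep the other one lying outside the lane, and leave the parcels and the things on the bench undisturbed.

Things in the scene. Friction and masses are not known exactly. Their poses are not given: they have to be found in the camera images.
- crate_a: WITH the stamp: open slatted pine crate, empty, 100 (own x) x 150 (own y) x 165 mm high, 0.4 kg, walls 7 mm; floor board on two 8 mm runners along own x. Starts upright, own x roughly away from the robot. Origin: centre of its underside; own z points out of its mouth. A burnt ring 74 mm across with a tree mark, in the middle of the underside: seen only once tipped.
- crate_b: WITHOUT a stamp: open slatted pine crate, empty, 100 (own x) x 150 (own y) x 165 mm high, 0.4 kg, walls 7 mm; floor board on two 8 mm runners along own x. Starts upright, own x roughly away from the robot. Origin: centre of its underside; own z points out of its mouth.
- crate_a_mid (a point): The middle of the stamped crate, 82.5 mm above its underside along own z. Pushed within 25 mm of the rim of a 150 mm wide wall, a crate tips over the opposite bottom edge (pushed lower it may slide); past about 40 degrees it falls over by itself and lies 100 mm high.
- crate_b_mid (a point): The middle of the unstamped crate, 82.5 mm above its underside along own z. It tips in the same way.
- lane: The dispatch lane: two flat strips of cream masking tape on the bench, each 24 mm wide, 220 mm apart between their inner edges, running along the lane's own x (roughly away from the robot). Origin on the bench, on the lane's centre line; own y across the lane. The strips run from 240 mm nearer the robot than the origin to 400 mm beyond it.
- parcel_near: Cardboard parcel standing in the lane, 100 x 150 x 80 mm, origin under its centre, about 190 mm beyond the lane's origin. Leave alone.
- parcel_far: Smaller cardboard parcel behind it in the lane, 90 x 130 x 60 mm, origin under its centre. Leave alone.
- nippers: Wheeled tile nippers lying flat at the left edge, 190 x 86 x 20 mm, own x along them, origin under the middle. Leave alone.
- tweezers: Steel tweezers lying flat at the right, 150 x 16 x 7 mm, origin under the middle. Leave alone.
- phone: Phone lying flat at the right, 148 x 74 x 9 mm, origin under its centre. Leave alone.
- brush_mug: White mug with paint brushes, 76 mm across, 90 mm high, brushes up to 195 mm, at the left, origin under its centre. Leave alone.
- tile_jar: Jar of mosaic tiles, 64 mm across, 100 mm high, behind the left crate, origin under its centre. Leave alone.
- glue_bottle: White glue bottle, 52 mm across, 145 mm high, behind the right crate, origin under its centre. Leave alone.

How it is judged:
On the way:
1. both crates lie still on their sides, undersides away from the robot, neither of them in the lane yet (angle between crate_a's own z axis and vertical between 1.4 and 1.75 rad and height (world z) of each of crate_a_mid, crate_b_mid below 0.09 m and angle between the z axis of each of crate_a, crate_b and the x axis of lane, either way round below 0.8 rad and z of parcel_far in the frame of crate_a below -0.05 m and linear speed of each of crate_a, crate_b below 0.03 m/s and angular speed of each of crate_a, crate_b below 0.2 rad/s and angle between crate_b's own z axis and vertical between 1.4 and 1.75 rad and z of parcel_far in the frame of crate_b below -0.05 m and (y of crate_a_mid in the frame of lane above 0.1 m or y of crate_a_mid in the frame of lane below -0.1 m) and (y of crate_b_mid in the frame of lane above 0.1 m or y of crate_b_mid in the frame of lane below -0.1 m)), for 0.2 s.
At the end, for the whole second after the job is handed in: Both crates lie still on their sides on the bench, undersides away from the robot; the stamped one's middle is within 40 mm of the lane's centre line, from 190 mm nearer to 160 mm beyond its origin; the other's middle is over 140 mm from that line (angle between crate_a's own z axis and vertical between 1.4 and 1.75 rad and height (world z) of each of crate_a_mid, crate_b_mid below 0.09 m and angle between the z axis of each of crate_a, crate_b and the x axis of lane, either way round below 0.8 rad and z of parcel_far in the frame of crate_a below -0.05 m and linear speed of each of crate_a, crate_b below 0.03 m/s and angular speed of each of crate_a, crate_b below 0.2 rad/s and angle between crate_b's own z axis and vertical between 1.4 and 1.75 rad and z of parcel_far in the frame of crate_b below -0.05 m and y of crate_a_mid in the frame of lane between -0.04 and 0.04 m and x of crate_a_mid in the frame of lane between -0.19 and 0.16 m and (y of crate_b_mid in the frame of lane above 0.14 m or y of crate_b_mid in the frame of lane below -0.14 m)); the robot touches nothing.
It fails at once if a crate is lifted off the bench or carried ((angle between crate_a's own z axis and vertical below 0.2 rad and height (world z) of crate_a above 0.03 m) or (angle between crate_a's own z axis and vertical above 1.3 rad and height (world z) of crate_a_mid above 0.1 m) or height (world z) of any of crate_a, crate_b above 0.115 m or height (world z) of any of crate_a_mid, crate_b_mid above 0.14 m or (angle between crate_b's own z axis and vertical below 0.2 rad and height (world z) of crate_b above 0.03 m) or (angle between crate_b's own z axis and vertical above 1.3 rad and height (world z) of crate_b_mid above 0.1 m)).
It fails at once if a crate is turned upside down (angle between any of crate_a, crate_b's own z axis and vertical above 2.2 rad).
It fails at once if a parcel or another thing on the bench is shifted by more than 25 mm or knocked over (distance of any of parcel_near, parcel_far, nippers, tweezers, phone, brush_mug, tile_jar, glue_bottle from where it was at the start of the episode above 0.025 m or angle between any of parcel_near, parcel_far, nippers, tweezers, phone, brush_mug, tile_jar, glue_bottle's own z axis and vertical above 0.5 rad).
It also fails if it takes over 64 s, if anything falls off the work surface, if the arm or the gripper's body presses on something with over 40 N, if the wrist force passes 120 N, or if a joint passes its speed limit or range.

## Working session

There is one attempt and no reset: what is moved stays moved. The work goes in short steps, Python scripts to look and compute and a tool call to move; the robot and the scene stay as the last step left them, time stands still between calls to the robot, and variables do not carry over. Pictures are saved under pics/ and viewed, and the job is handed in when it is done.

Besides the shell and the picture viewer there is one more tool, called after ">>>" as name([rows], argument=value, ...), one row to a line, values as JSON. move_arm: Moves the arm, as the interface text tells. Its arguments: {"type":"object","properties":{"deltas":{"type":"array"},"force":{"type":"number"}},"required":["deltas"]}

```bash
mkdir -p pics; ls
python3 - <<'E'
from workcell import env
import cv2,json
print(env.read_state())
for n in ["scene","side","wrist"]:
    cv2.imwrite(f"pics/{n}0.png",env.snapshot(n)[:,:,::-1]); c=env.calibration(n); print(n,c)
E
```

```text
pics
{'time': 0.0, 'joint_pos': array([ 1.15877856,  0.41189594, -0.01270662,  1.5970477 ,  0.00559209,
        1.13428927, -0.08219525]), 'joint_vel': array([ 1.08239695e-03, -1.96529602e-03,  9.17907297e-04, -9.89998859e-04,
        3.12480404e-06, -5.08115571e-04, -7.53698620e-04]), 'tau': array([ 4.27816922e-04, -5.87942398e+01,  6.42179120e-01, -2.91084105e+01,
       -5.36509731e-02,  1.80992635e-02,  1.37922443e-04]), 'ee_pos': array([ 0.21046554, -0.58795798,  0.22181008]), 'orientation': array([-3.09374407e+00, -5.37177514e-01,  5.98330707e-04]), 'wrist_force': array([-0.50356866,  0.21156456, -0.0715008 ]), 'moment': array([ 0.00839566, -0.01434503, -0.06126837]), 'gripper_width': 0.08792194536627526}
scene {'fx': 368.5219272384006, 'fy': 368.5219272384006, 'cx': 315.9644927820985, 'cy': 197.72259041983145, 'extrinsics': array([[ 0.16537732,  0.98610355,  0.01581546, -0.10871158],
       [ 0.81085326, -0.12682307, -0.57134307, -0.41100819],
       [-0.56139766,  0.1073112 , -0.82055894,  1.4904112 ],
       [ 0.        ,  0.        ,  0.        ,  1.        ]])}
side {'fx': 396.36927153780346, 'fy': 396.36927153780346, 'cx': 316.2975960790853, 'cy': 197.3638764756345, 'extrinsics': array([[-0.49636386, -0.86801869, -0.01290267,  0.31119048],
       [-0.64708635,  0.37985314, -0.66105284,  0.39057291],
       [ 0.57870733, -0.3197736 , -0.75022841,  0.95027466],
       [ 0.        ,  0.        ,  0.        ,  1.        ]])}
wrist {'fx': 309.70691628693146, 'fy': 309.70691628693146, 'cx': 326.7014010713798, 'cy': 199.49186006167187, 'extrinsics': array([[ 0.33696012, -0.94151729, -0.00175108, -0.6234941 ],
       [-0.90765893, -0.3253357 ,  0.26516402, -0.03264256],
       [-0.2502262 , -0.08776031, -0.96420173,  0.38955094],
       [ 0.        ,  0.        ,  0.        ,  1.        ]])}
```

View pics/scene0.png

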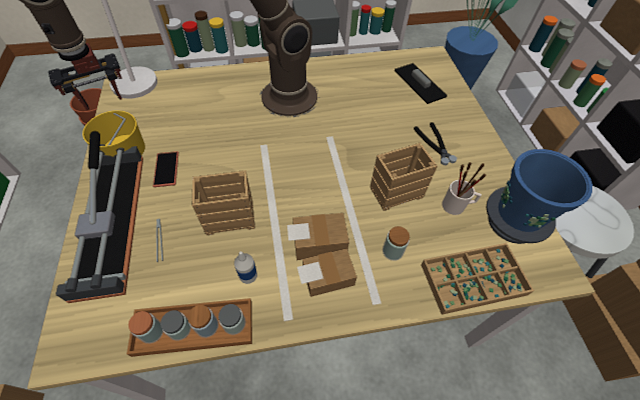

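View pics/side0.png

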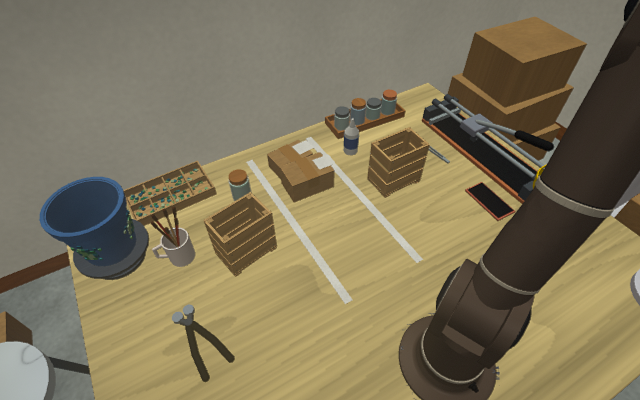

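View pics/wrist0.png

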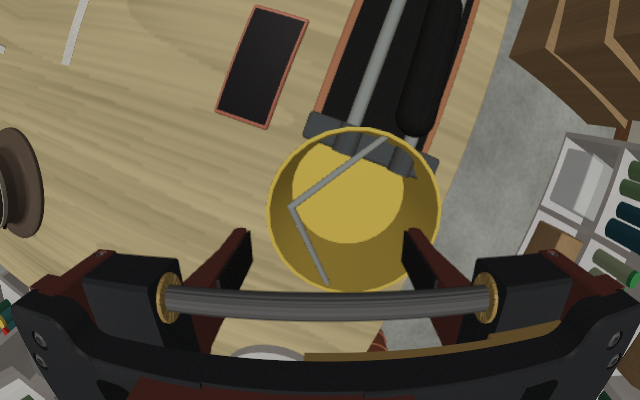

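```bash
cat > h.py <<'E'
import numpy as np,cv2
from workcell import env
def ray(n,u,v,z):
    c=env.calibration(n);E=c['extrinsics'];R,t=E[:3,:3],E[:3,3]
    o=-R.T@t;d=R.T@np.array([(u-c['cx'])/c['fx'],(v-c['cy'])/c['fy'],1])
    return np.round(o+d*(z-o[2])/d[2],3)
def proj(n,P):
    c=env.calibration(n);p=c['extrinsics']@np.append(P,1);return np.round([c['fx']*p[0]/p[2]+c['cx'],c['fy']*p[1]/p[2]+c['cy']],1)
def crop(n,name,x0,y0,x1,y1,k,im=None):
    im=env.snapshot(n) if im is None else im
    cv2.imwrite(f"pics/{name}.png",cv2.resize(im[y0:y1,x0:x1,::-1],None,fx=k,fy=k,interpolation=cv2.INTER_CUBIC))
E
python3 - <<'E'
from h import *
s=cv2.imread('pics/scene0.png')[:,:,::-1]
crop('scene','c1',140,140,300,300,4,s)   
crop('scene','c2',340,120,500,280,4,s)
E
```

```text
(no output)
```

View pics/c1.png

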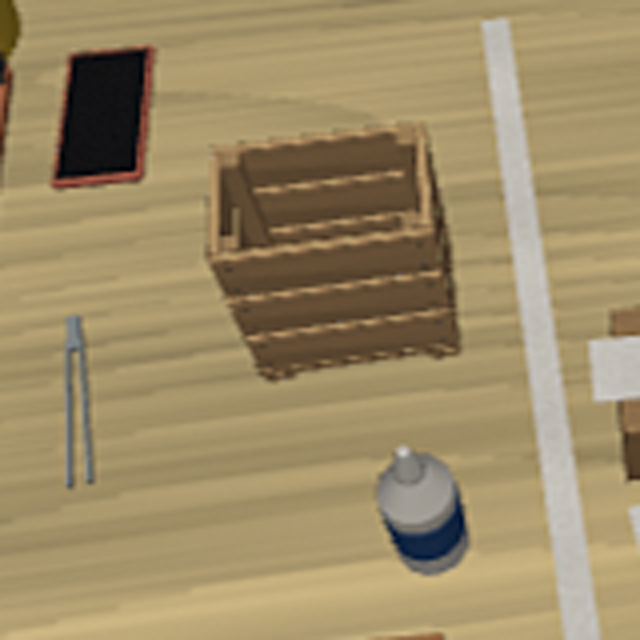

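View pics/c2.png

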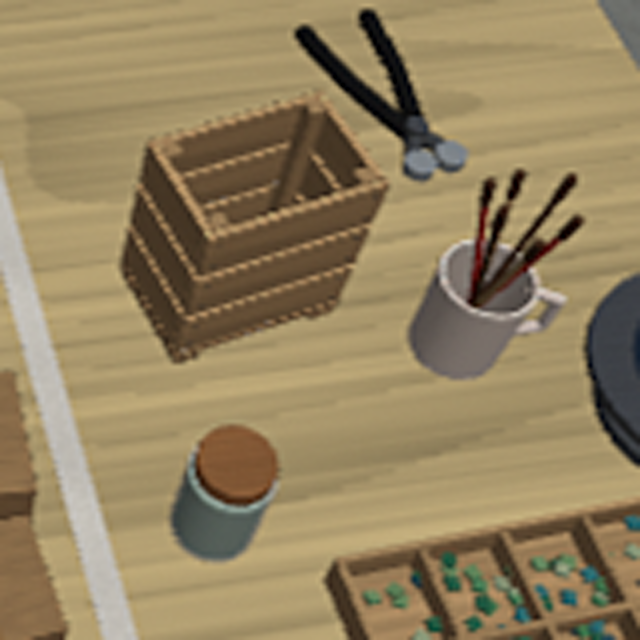

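Run:
```python
from h import *
f=lambda l,u,v,z,ox,oy: print(l,ray('scene',ox+u/4,oy+v/4,z))
for l,u,v,z in [('R far out',210,258,.165),('R far lane',440,234,.165),('R near out',214,150,.165),('R near lane',424,124,.165),('R bot far out',266,380,0),('R bot far lane',458,354,0),
 ('bottle bot',432,570,0),('bottle tip',402,452,.145),('tweez',74,316,0),('tweez',82,486,0),('phone',155,46,0),('phone',140,182,0),('phone',52,185,0),
 ('tapeR in',510,20,0),('tapeR in',598,640,0)]: f(l,u,v,z,140,140)
for l,u,v,z in [('L near lane',150,148,.165),('L far lane',210,240,.165),('L far out',386,185,.165),('L near out',317,94,.165),('L bot far lane',180,360,0),('jar topc',237,463,.1),('mug bot',455,375,0),('mug topleft',440,262,.09),('mug topright',543,290,.09),('brush',488,185,.19),('nip',303,30,0),('nip',368,12,0),('nip',418,178,0),('nip',465,155,0)]: f(l,u,v,z,340,120)
for u,v in [(327,138),(373,303),(335,137),(380,302)]: print('tapeL',ray('scene',u,v,0))
for u,v in [(262,146),(285,319),(271,146),(292,318)]: print('tapeR',ray('scene',u,v,0))
for u,v in [(295,213),(343,213),(348,245),(297,250)]: print('parcel',ray('scene',u,v,.08))
```

```text
R far out [ 0.594 -0.327  0.165]
R far lane [ 0.598 -0.174  0.165]
R near out [ 0.502 -0.326  0.165]
R near lane [ 0.501 -0.179  0.165]
R bot far out [ 0.596 -0.327 -0.   ]
R bot far lane [ 0.596 -0.182  0.   ]
bottle bot [ 0.768 -0.212  0.   ]
bottle tip [ 0.748 -0.21   0.145]
tweez [ 0.515 -0.475  0.   ]
tweez [ 0.663 -0.458  0.   ]
phone [ 0.238 -0.425 -0.   ]
phone [ 0.389 -0.43   0.   ]
phone [ 0.381 -0.502  0.   ]
tapeR in [ 0.254 -0.111  0.   ]
tapeR in [ 0.836 -0.104  0.   ]
L near lane [0.507 0.208 0.165]
L far lane [0.597 0.227 0.165]
L far out [0.568 0.369 0.165]
L near out [0.473 0.348 0.165]
L bot far lane [0.592 0.236 0.   ]
jar topc [0.741 0.217 0.1  ]
mug bot [0.64 0.45 0.  ]
mug topleft [0.591 0.427 0.09 ]
mug topright [0.628 0.495 0.09 ]
brush [0.597 0.427 0.19 ]
nip [0.249 0.453 0.   ]
nip [0.235 0.523 0.   ]
nip [0.44  0.495 0.   ]
nip [0.421 0.546 0.   ]
tapeL [0.252 0.109 0.   ]
tapeL [0.881 0.121 0.   ]
tapeL [0.251 0.14  0.   ]
tapeL [0.882 0.14  0.   ]
tapeR [ 0.256 -0.131  0.   ]
tapeR [ 0.886 -0.122  0.   ]
tapeR [ 0.261 -0.098  0.   ]
tapeR [ 0.886 -0.103  0.   ]
parcel [ 0.61  -0.055  0.08 ]
parcel [0.631 0.083 0.08 ]
parcel [0.736 0.075 0.08 ]
parcel [ 0.729 -0.066  0.08 ]
```

>>> move_arm([
  {"tx":1.5,"ty":-0.5,"tz":-2,"turn":0.04,"hand":0},
  {"tx":5,"ty":-1.7,"tz":-4,"turn":0.1,"hand":0},
  {"tx":8.5,"ty":-3,"tz":-5,"turn":0.16,"hand":0},
  {"tx":12,"ty":-4.2,"tz":-5,"turn":0.22,"hand":0},
  {"tx":15.5,"ty":-5.4,"tz":-5,"turn":0.28,"hand":0},
  {"tx":19,"ty":-6.6,"tz":-5,"turn":0.344,"hand":0},
  {"tx":22.5,"ty":-7.8,"tz":-5,"turn":0.344,"hand":0},
  {"tx":25.4,"ty":-8.7,"tz":-5,"turn":0.344,"hand":0},
])

```text
time: 0.82
ee_pos: [0.4226, -0.4184, 0.2726]
orientation: [-3.141, -0.002, -0.001]
wrist_force: [0.7, -1.0, -0.0]
gripper_width: 0.088
```

>>> move_arm([
  {"tx":3,"ty":-1.5,"tz":0,"turn":0,"hand":0},
  {"tx":6,"ty":-4,"tz":0,"turn":0,"hand":0},
  {"tx":9,"ty":-6.5,"tz":0,"turn":0,"hand":0},
  {"tx":12,"ty":-9,"tz":0,"turn":0,"hand":0},
  {"tx":15,"ty":-11.5,"tz":0,"turn":0,"hand":0},
  {"tx":18,"ty":-14,"tz":0,"turn":0,"hand":0},
  {"tx":21,"ty":-16.4,"tz":0,"turn":0,"hand":0},
  {"tx":22,"ty":-16.6,"tz":0,"turn":0,"hand":0},
])

```text
time: 1.48
ee_pos: [0.6448, -0.2469, 0.2717]
orientation: [-3.137, -0.013, -0.002]
wrist_force: [0.4, 1.1, -0.1]
gripper_width: 0.088
```

>>> move_arm([
  {"tx":0,"ty":0,"tz":2,"turn":0,"hand":0},
  {"tx":0,"ty":0,"tz":4.5,"turn":0,"hand":0},
  {"tx":0,"ty":0,"tz":7,"turn":0,"hand":0},
  {"tx":0,"ty":0,"tz":9.5,"turn":0,"hand":0},
  {"tx":0,"ty":0,"tz":11.5,"turn":0,"hand":0},
  {"tx":0,"ty":0,"tz":12,"turn":0,"hand":0},
  {"tx":0,"ty":0,"tz":12,"turn":0,"hand":0},
  {"tx":0,"ty":0,"tz":12,"turn":0,"hand":0},
])

```text
time: 2.15
ee_pos: [0.6408, -0.2552, 0.1533]
orientation: [3.141, -0.001, 0.001]
wrist_force: [0.2, 0.1, -0.1]
gripper_width: 0.0877
```

Run:
```python
from h import *
crop('scene','d1',120,60,440,300,2.4)
```

```text
(no output)
```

View pics/d1.png

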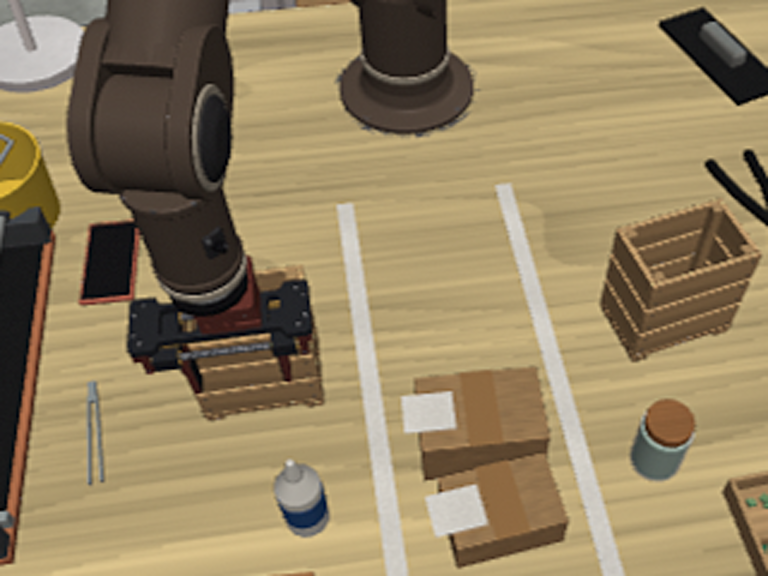

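>>> move_arm([
  {"tx":-1,"ty":0,"tz":0,"turn":0,"hand":0},
  {"tx":-2,"ty":0,"tz":0,"turn":0,"hand":0},
  {"tx":-3,"ty":0,"tz":0,"turn":0,"hand":0},
  {"tx":-4,"ty":0,"tz":0,"turn":0,"hand":0},
  {"tx":-5,"ty":0,"tz":0,"turn":0,"hand":0},
  {"tx":-6,"ty":0,"tz":0,"turn":0,"hand":0},
  {"tx":-7,"ty":0,"tz":0,"turn":0,"hand":0},
  {"tx":-7,"ty":0,"tz":0,"turn":0,"hand":0},
])

```text
time: 2.87
ee_pos: [0.5685, -0.2556, 0.1533]
orientation: [3.141, -0.002, -0.001]
wrist_force: [0.6, -0.0, -1.6]
gripper_width: 0.0874
```

Run:
```python
from h import *
crop('side','d2',300,60,540,260,3)
```

```text
(no output)
```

View pics/d2.png

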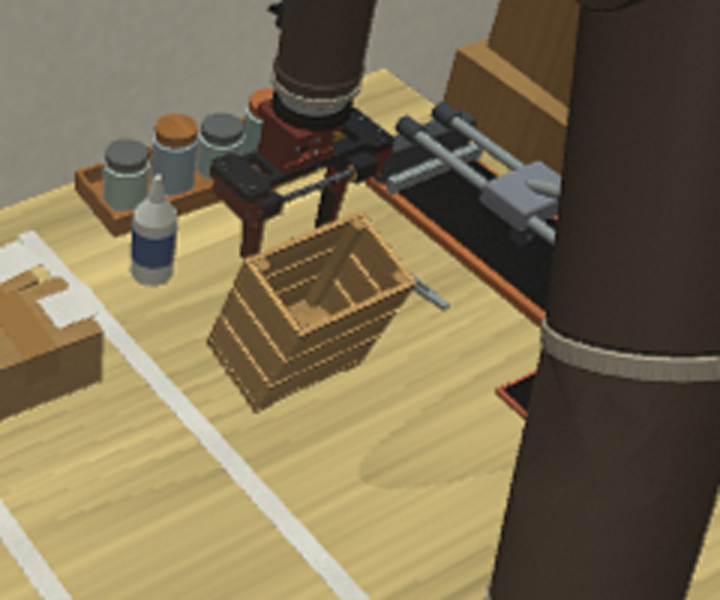

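Tipping cleanly (about 15–20°, leaning on both fingertips). Continue.

>>> move_arm([
  {"tx":-1,"ty":0,"tz":0,"turn":0,"hand":0},
  {"tx":-2,"ty":0,"tz":0,"turn":0,"hand":0},
  {"tx":-3,"ty":0,"tz":0,"turn":0,"hand":0},
  {"tx":-4,"ty":0,"tz":0,"turn":0,"hand":0},
  {"tx":-5,"ty":0,"tz":0,"turn":0,"hand":0},
  {"tx":-6,"ty":0,"tz":0,"turn":0,"hand":0},
  {"tx":-7,"ty":0,"tz":0,"turn":0,"hand":0},
  {"tx":-7,"ty":0,"tz":0,"turn":0,"hand":0},
])

```text
time: 3.58
ee_pos: [0.4979, -0.2553, 0.1525]
orientation: [-3.142, 0.003, 0.003]
wrist_force: [1.2, -0.8, -0.0]
gripper_width: 0.0876
```

Run:
```python
from h import *
crop('side','d3',300,60,540,260,3)
```

```text
(no output)
```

View pics/d3.png

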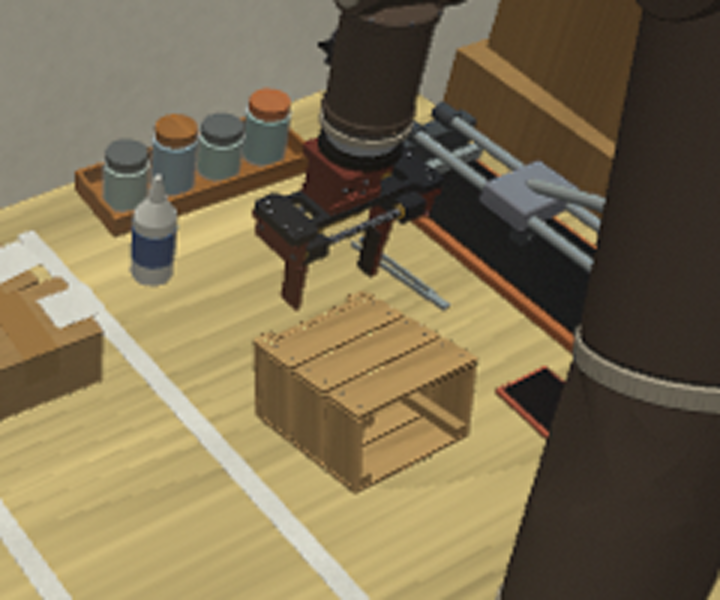

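>>> move_arm([
  {"tx":0,"ty":0,"tz":-3,"turn":0,"hand":0},
  {"tx":0,"ty":0,"tz":-7,"turn":0,"hand":0},
  {"tx":1,"ty":-2,"tz":-10,"turn":0,"hand":0},
  {"tx":2,"ty":-6,"tz":-12,"turn":0,"hand":0},
  {"tx":3,"ty":-10,"tz":-12,"turn":0,"hand":0},
  {"tx":4,"ty":-14,"tz":-12,"turn":0,"hand":0},
  {"tx":5,"ty":-18,"tz":-12,"turn":0,"hand":0},
  {"tx":6,"ty":-22,"tz":-12,"turn":0,"hand":0},
])

```text
time: 4.3
ee_pos: [0.5606, -0.0347, 0.2731]
orientation: [-3.141, 0.0, -0.002]
wrist_force: [1.3, 0.1, -0.6]
gripper_width: 0.0876
```

>>> move_arm([
  {"tx":1,"ty":-4,"tz":0,"turn":0,"hand":0},
  {"tx":2,"ty":-8,"tz":0,"turn":-0.04,"hand":0},
  {"tx":3,"ty":-12,"tz":0,"turn":-0.08,"hand":0},
  {"tx":4,"ty":-16,"tz":0,"turn":-0.12,"hand":0},
  {"tx":5,"ty":-20,"tz":0,"turn":-0.16,"hand":0},
  {"tx":6,"ty":-24,"tz":0,"turn":-0.2,"hand":0},
  {"tx":6.5,"ty":-28,"tz":0,"turn":-0.2,"hand":0},
  {"tx":6.5,"ty":-32,"tz":0,"turn":-0.2,"hand":0},
])

```text
time: 4.97
ee_pos: [0.6261, 0.2851, 0.2721]
orientation: [-3.126, -0.312, -0.0]
wrist_force: [0.0, 0.3, -0.4]
gripper_width: 0.0876
```

Run:
```python
from h import *
print(env.read_state()['ee_pos'],env.read_state()['orientation'])
crop('scene','d4',120,60,440,300,2.4)
```

```text
[0.62605233 0.28506377 0.27205305] [-3.12580842e+00 -3.12228415e-01 -9.29479884e-05]
```

View pics/d4.png

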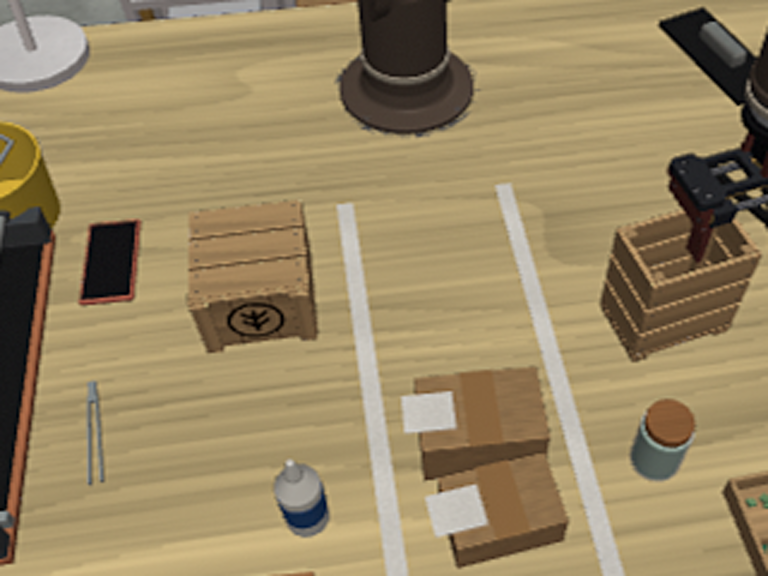

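>>> move_arm([
  {"tx":0.4,"ty":-1,"tz":0,"turn":0,"hand":0},
  {"tx":0.4,"ty":-2,"tz":1,"turn":0,"hand":0},
  {"tx":0.4,"ty":-2,"tz":3.5,"turn":0,"hand":0},
  {"tx":0.4,"ty":-2,"tz":6,"turn":0,"hand":0},
  {"tx":0.4,"ty":-2,"tz":8.5,"turn":0,"hand":0},
  {"tx":0.4,"ty":-2,"tz":11,"turn":0,"hand":0},
  {"tx":0.4,"ty":-2,"tz":12,"turn":0,"hand":0},
  {"tx":0.4,"ty":-2,"tz":12,"turn":0,"hand":0},
])

```text
time: 5.68
ee_pos: [0.624, 0.3011, 0.1493]
orientation: [3.124, 0.31, -0.007]
wrist_force: [-0.6, -0.2, 0.9]
gripper_width: 0.0877
```

>>> move_arm([
  {"tx":-1,"ty":0,"tz":0,"turn":0,"hand":0},
  {"tx":-2,"ty":0,"tz":0,"turn":0,"hand":0},
  {"tx":-3,"ty":0,"tz":0,"turn":0,"hand":0},
  {"tx":-4,"ty":0,"tz":0,"turn":0,"hand":0},
  {"tx":-5,"ty":0,"tz":0,"turn":0,"hand":0},
  {"tx":-6,"ty":0,"tz":0,"turn":0,"hand":0},
  {"tx":-7,"ty":0,"tz":0,"turn":0,"hand":0},
  {"tx":-7,"ty":0,"tz":0,"turn":0,"hand":0},
])

```text
time: 6.35
ee_pos: [0.5566, 0.2898, 0.1552]
orientation: [-3.125, -0.313, -0.005]
wrist_force: [0.4, 1.2, -0.0]
gripper_width: 0.0881
```

Run:
```python
from h import *
crop('scene','d5',340,60,580,260,3)
```

```text
(no output)
```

View pics/d5.png

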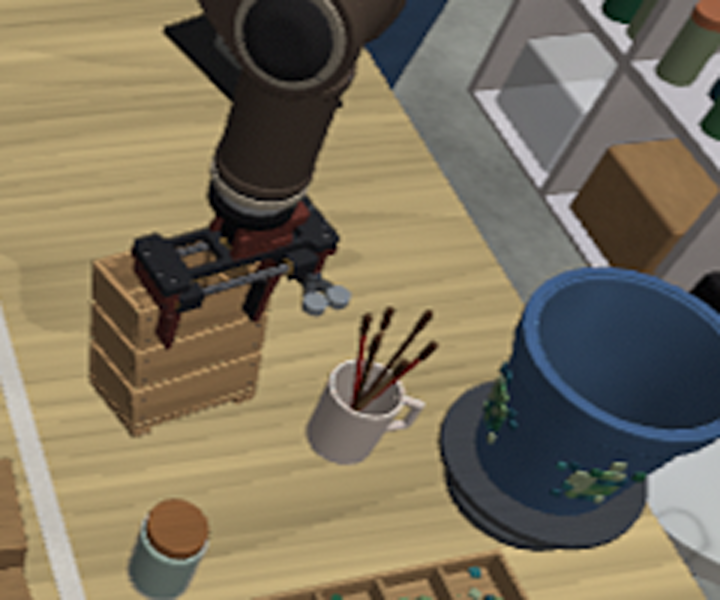

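>>> move_arm([
  {"tx":-1,"ty":0,"tz":0,"turn":0,"hand":0},
  {"tx":-2,"ty":0,"tz":0,"turn":0,"hand":0},
  {"tx":-3,"ty":0,"tz":0,"turn":0,"hand":0},
  {"tx":-4,"ty":0,"tz":0,"turn":0,"hand":0},
  {"tx":-5,"ty":0,"tz":0,"turn":0,"hand":0},
  {"tx":-6,"ty":0,"tz":0,"turn":0,"hand":0},
  {"tx":-7,"ty":0,"tz":0,"turn":0,"hand":0},
  {"tx":-7,"ty":0,"tz":0,"turn":0,"hand":0},
])

```text
time: 7.07
ee_pos: [0.4854, 0.2753, 0.1525]
orientation: [3.125, 0.315, -0.002]
wrist_force: [0.4, 0.2, -0.1]
gripper_width: 0.0879
```

Run:
```python
from h import *
crop('scene','d6',120,60,520,300,2)
crop('side','d7',120,100,520,400,2)
```

```text
(no output)
```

View pics/d6.png

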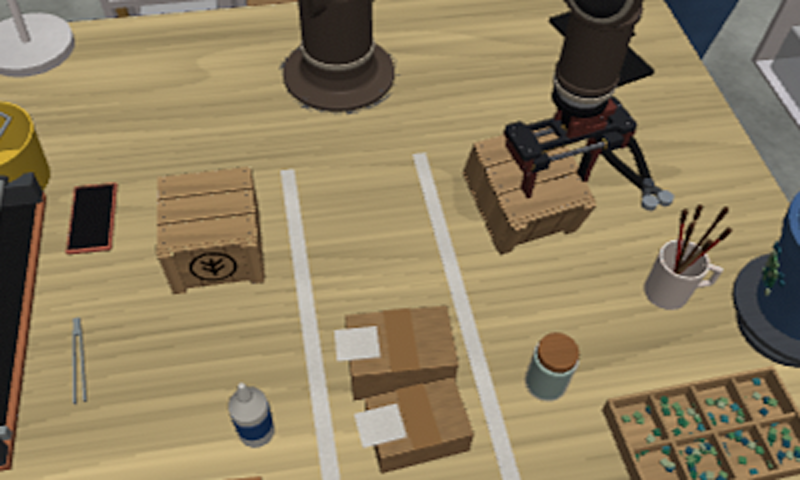

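View pics/d7.png

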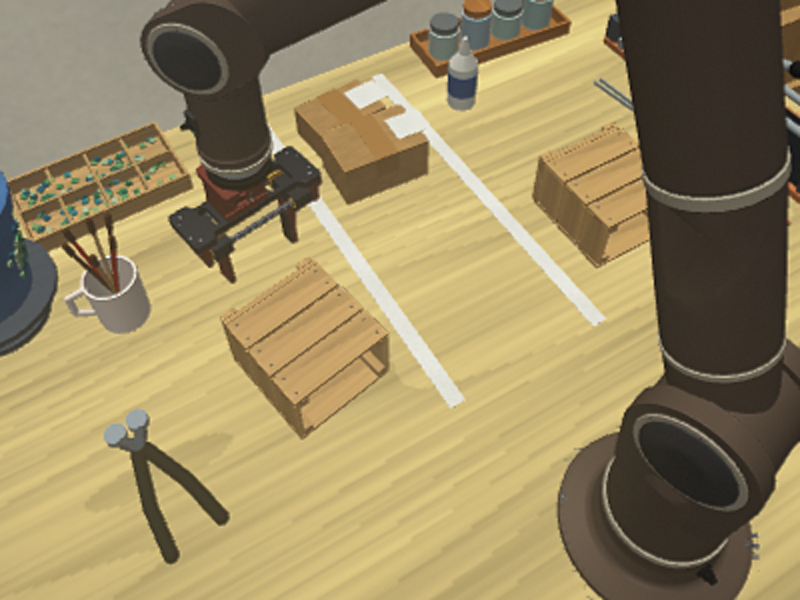

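Run:
```python
from h import *
for l,u,v in [('A fo',158,248),('A fl',257,236),('A no',157,177),('A nl',250,168),('B fl',512,219),('B fo',594,200),('B nl',477,142)]: print(l,ray('scene',120+u/2,60+v/2,.1))
```

```text
A fo [ 0.475 -0.327  0.1  ]
A fl [ 0.475 -0.179  0.1  ]
A no [ 0.33  -0.331  0.1  ]
A nl [ 0.333 -0.182  0.1  ]
B fl [0.502 0.214 0.1  ]
B fo [0.484 0.354 0.1  ]
B nl [0.331 0.199 0.1  ]
```

>>> move_arm([
  {"tx":0,"ty":0,"tz":-3,"turn":0,"hand":0},
  {"tx":0,"ty":0,"tz":-6,"turn":0,"hand":0},
  {"tx":-1,"ty":3,"tz":-8,"turn":-0.1,"hand":0},
  {"tx":-2,"ty":7,"tz":-8,"turn":-0.2,"hand":0},
  {"tx":-3,"ty":11,"tz":-8,"turn":-0.3,"hand":0},
  {"tx":-4,"ty":15,"tz":-8,"turn":-0.4,"hand":0},
  {"tx":-5,"ty":19,"tz":-8,"turn":-0.5,"hand":0},
  {"tx":-6,"ty":22,"tz":-8,"turn":-0.6,"hand":0},
])

```text
time: 7.83
ee_pos: [0.4731, 0.0451, 0.2328]
orientation: [2.891, 1.227, 0.001]
wrist_force: [0.7, -0.2, 0.3]
gripper_width: 0.0879
```

>>> move_arm([
  {"tx":0,"ty":0,"tz":0,"turn":-0.11,"hand":0},
  {"tx":0,"ty":0,"tz":0,"turn":-0.22,"hand":0},
  {"tx":0,"ty":0,"tz":0,"turn":-0.33,"hand":0},
  {"tx":0,"ty":0,"tz":0,"turn":-0.44,"hand":0},
  {"tx":0,"ty":0,"tz":0,"turn":-0.55,"hand":0},
  {"tx":0,"ty":0,"tz":0,"turn":-0.66,"hand":0},
  {"tx":0,"ty":0,"tz":0,"turn":-0.77,"hand":0},
  {"tx":0,"ty":0,"tz":0,"turn":-0.77,"hand":0},
])

```text
time: 8.5
ee_pos: [0.4732, 0.048, 0.2327]
orientation: [2.217, 2.225, 0.001]
wrist_force: [-0.6, -0.8, 0.3]
gripper_width: 0.0875
```

Run:
```python
from h import *
from scipy.spatial.transform import Rotation as R
s=env.read_state();print(s['ee_pos'],R.from_rotvec(s['orientation']).as_matrix().round(3),s['joint_pos'].round(2))
```

```text
[0.4731958  0.0480127  0.23269795] [[-0.004  1.     0.   ]
 [ 1.     0.004  0.   ]
 [ 0.     0.    -1.   ]] [ 0.25  0.19 -0.51  1.91  0.1   1.08 -0.3 ]
```

>>> move_arm([
  {"tx":-3,"ty":0,"tz":0,"turn":0,"hand":0},
  {"tx":-7,"ty":-1,"tz":0,"turn":0,"hand":0},
  {"tx":-11,"ty":-2,"tz":0,"turn":0,"hand":0},
  {"tx":-15,"ty":-3,"tz":0,"turn":0,"hand":0},
  {"tx":-19,"ty":-4,"tz":0,"turn":0,"hand":0},
  {"tx":-23,"ty":-5,"tz":0,"turn":0,"hand":0},
  {"tx":-27,"ty":-6,"tz":0,"turn":0,"hand":0},
  {"tx":-31,"ty":-6.3,"tz":0,"turn":0,"hand":0},
])

```text
time: 9.17
ee_pos: [0.4079, -0.2641, 0.233]
orientation: [2.228, 2.214, -0.001]
wrist_force: [0.7, 0.5, 0.2]
gripper_width: 0.0875
```

>>> move_arm([
  {"tx":-4,"ty":0,"tz":0,"turn":0,"hand":0},
  {"tx":-8,"ty":0,"tz":0,"turn":0,"hand":0},
  {"tx":-12,"ty":0,"tz":0,"turn":0,"hand":0},
  {"tx":-14,"ty":0,"tz":0,"turn":0,"hand":0},
  {"tx":-14,"ty":0,"tz":1,"turn":0,"hand":0},
  {"tx":-14,"ty":0,"tz":3,"turn":0,"hand":0},
  {"tx":-14,"ty":0,"tz":5,"turn":0,"hand":0},
  {"tx":-14,"ty":0,"tz":5,"turn":0,"hand":0},
])

```text
time: 9.83
ee_pos: [0.4078, -0.3998, 0.1787]
orientation: [-2.221, -2.213, 0.0]
wrist_force: [-0.9, 0.8, -0.1]
gripper_width: 0.088
```

Run:
```python
from h import *
s=env.read_state();print(s['ee_pos'],s['joint_pos'].round(2))
crop('scene','e1',60,40,460,280,2)
crop('wrist','e2',0,0,640,400,1)
```

```text
[ 0.40777443 -0.39978512  0.17867393] [ 0.83  0.37 -0.18  1.77  0.08  1.01  0.62]
```

View pics/e1.png

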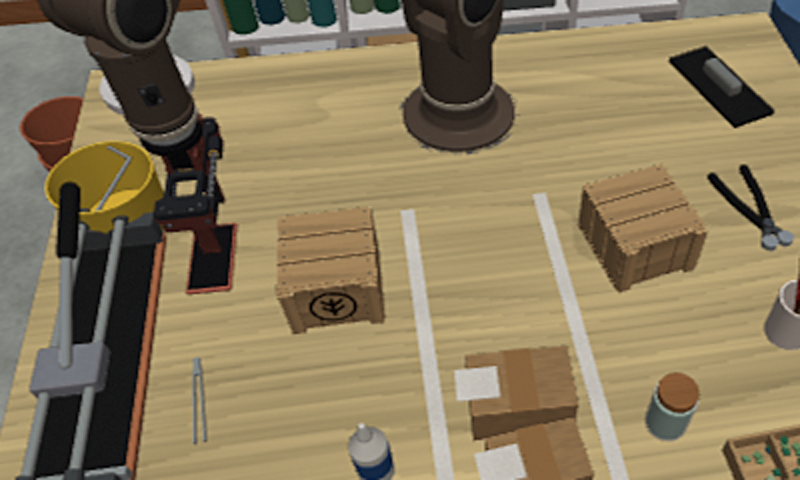

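View pics/e2.png

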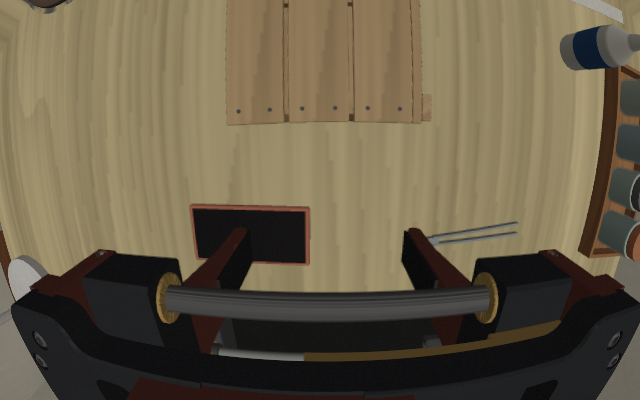

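>>> move_arm([
  {"tx":0,"ty":0,"tz":3,"turn":0,"hand":0},
  {"tx":0,"ty":0,"tz":6,"turn":0,"hand":0},
  {"tx":0,"ty":0,"tz":9,"turn":0,"hand":0},
  {"tx":0,"ty":0,"tz":11.5,"turn":0,"hand":0},
  {"tx":0,"ty":0,"tz":13.2,"turn":0,"hand":0},
  {"tx":0,"ty":0,"tz":13.2,"turn":0,"hand":0},
  {"tx":1,"ty":0,"tz":13.2,"turn":0,"hand":0},
  {"tx":2.5,"ty":0,"tz":13.2,"turn":0,"hand":0},
])

```text
time: 10.6
ee_pos: [0.4102, -0.378, 0.0525]
orientation: [2.223, 2.215, -0.0]
wrist_force: [0.4, -0.7, 0.2]
gripper_width: 0.0879
```

>>> move_arm([
  {"tx":1.2,"ty":0,"tz":0,"turn":0,"hand":0},
  {"tx":2.4,"ty":0,"tz":0,"turn":0,"hand":0},
  {"tx":3.6,"ty":0,"tz":0,"turn":0,"hand":0},
  {"tx":4.8,"ty":0,"tz":0,"turn":0,"hand":0},
  {"tx":6,"ty":0,"tz":0,"turn":0,"hand":0},
  {"tx":7.2,"ty":0,"tz":0,"turn":0,"hand":0},
  {"tx":8.4,"ty":0,"tz":0,"turn":0,"hand":0},
  {"tx":9.5,"ty":0,"tz":0,"turn":0,"hand":0},
])

```text
time: 11.27
ee_pos: [0.4105, -0.2829, 0.0521]
orientation: [2.22, 2.216, -0.0]
wrist_force: [-0.2, -6.7, 5.7]
gripper_width: 0.088
```

Run:
```python
from h import *
s=env.read_state();print(s['ee_pos'],s['joint_pos'].round(2))
crop('scene','e3',60,40,460,280,2)
```

```text
[ 0.41052273 -0.28286983  0.05213597] [ 0.65  0.43 -0.18  2.05  0.13  0.66  0.39]
```

View pics/e3.png

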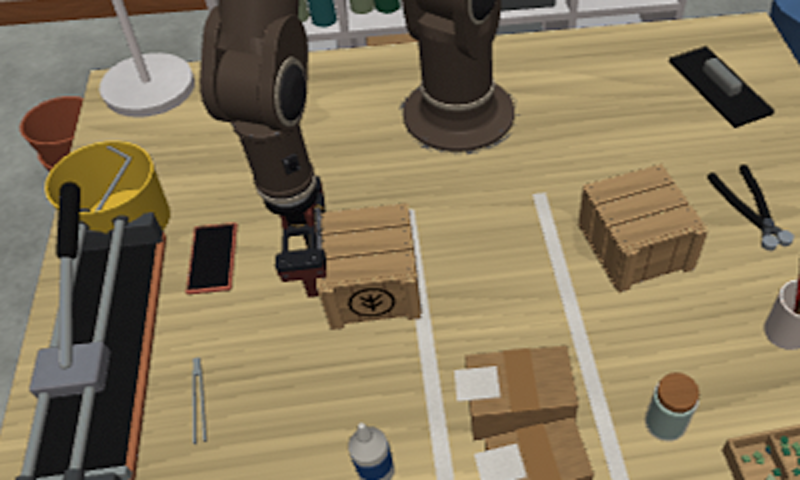

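>>> move_arm([
  {"tx":1.2,"ty":0,"tz":0,"turn":0,"hand":0},
  {"tx":2.4,"ty":0,"tz":0,"turn":0,"hand":0},
  {"tx":3.6,"ty":0,"tz":0,"turn":0,"hand":0},
  {"tx":4.8,"ty":0,"tz":0,"turn":0,"hand":0},
  {"tx":6,"ty":0,"tz":0,"turn":0,"hand":0},
  {"tx":7.2,"ty":0,"tz":0,"turn":0,"hand":0},
  {"tx":8.4,"ty":0,"tz":0,"turn":0,"hand":0},
  {"tx":9.6,"ty":0,"tz":0,"turn":0,"hand":0},
])

```text
time: 11.98
ee_pos: [0.4105, -0.1871, 0.0518]
orientation: [2.222, 2.216, 0.0]
wrist_force: [-0.1, -7.6, 6.5]
gripper_width: 0.0876
```

>>> move_arm([
  {"tx":1.2,"ty":0,"tz":0,"turn":0,"hand":0},
  {"tx":2.4,"ty":0,"tz":0,"turn":0,"hand":0},
  {"tx":3.6,"ty":0,"tz":0,"turn":0,"hand":0},
  {"tx":4.8,"ty":0,"tz":0,"turn":0,"hand":0},
  {"tx":6,"ty":0,"tz":0,"turn":0,"hand":0},
  {"tx":7.2,"ty":0,"tz":0,"turn":0,"hand":0},
  {"tx":8,"ty":0,"tz":0,"turn":0,"hand":0},
  {"tx":8,"ty":0,"tz":0,"turn":0,"hand":0},
])

```text
time: 12.65
ee_pos: [0.4103, -0.105, 0.0514]
orientation: [2.22, 2.22, 0.001]
wrist_force: [0.0, -0.3, 0.2]
gripper_width: 0.0878
```

Run:
```python
from h import *
s=env.read_state();print(s['ee_pos'],s['joint_pos'].round(2))
crop('scene','e4',60,40,460,280,2)
```

```text
[ 0.4102568  -0.10497226  0.05144526] [ 0.33  0.34 -0.23  2.22  0.14  0.59  0.  ]
```

View pics/e4.png

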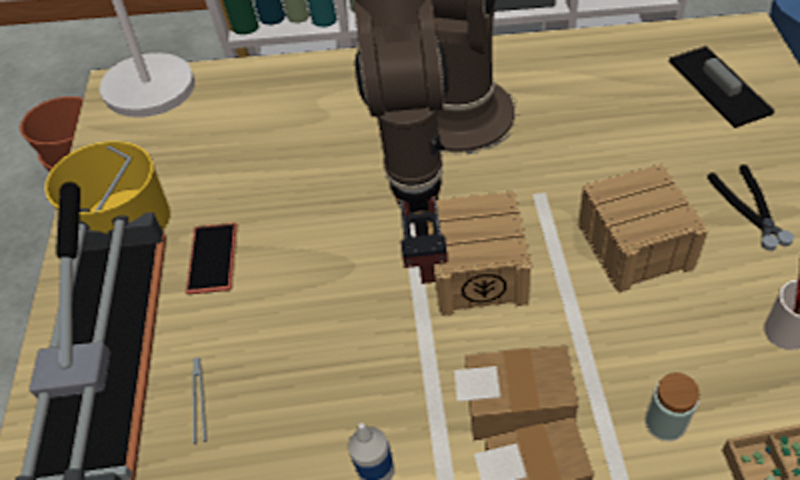

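Run:
```python
from h import *
for u,v,z in [(441,311,0),(529,304,0),(435,277,.1),(531,262,.1),(440,197,.1),(520,192,.1)]: print(ray('scene',60+u/2,40+v/2,z))
```

```text
[ 0.484 -0.089  0.   ]
[0.492 0.056 0.   ]
[ 0.491 -0.093  0.1  ]
[0.484 0.057 0.1  ]
[ 0.325 -0.067  0.1  ]
[0.334 0.066 0.1  ]
```

>>> move_arm([
  {"tx":0.6,"ty":0,"tz":0,"turn":0,"hand":0},
  {"tx":1.2,"ty":0,"tz":0,"turn":0,"hand":0},
  {"tx":1.8,"ty":0,"tz":0,"turn":0,"hand":0},
  {"tx":2.2,"ty":0,"tz":0,"turn":0,"hand":0},
  {"tx":2.2,"ty":0,"tz":0,"turn":0,"hand":0},
  {"tx":1.5,"ty":0,"tz":0,"turn":0,"hand":0},
  {"tx":-0.5,"ty":0,"tz":0,"turn":0,"hand":0},
  {"tx":-3.5,"ty":0,"tz":0,"turn":0,"hand":0},
])

```text
time: 13.37
ee_pos: [0.4093, -0.1394, 0.0504]
orientation: [-2.216, -2.224, -0.001]
wrist_force: [0.1, 0.6, 0.7]
gripper_width: 0.0877
```

>>> move_arm([
  {"tx":-3,"ty":0,"tz":0,"turn":0,"hand":0},
  {"tx":-6,"ty":0,"tz":0,"turn":0,"hand":0},
  {"tx":-9,"ty":0,"tz":0,"turn":0,"hand":0},
  {"tx":-11,"ty":0,"tz":-3,"turn":0,"hand":0},
  {"tx":-12,"ty":0,"tz":-6,"turn":0,"hand":0},
  {"tx":-13,"ty":0,"tz":-9,"turn":0,"hand":0},
  {"tx":-14,"ty":0,"tz":-12,"turn":0,"hand":0},
  {"tx":-14,"ty":0,"tz":-12,"turn":0,"hand":0},
])

```text
time: 14.03
ee_pos: [0.4111, -0.2844, 0.1756]
orientation: [2.22, 2.212, 0.002]
wrist_force: [0.3, -1.1, -0.2]
gripper_width: 0.0879
```

Run:
```python
from h import *
crop('scene','f1',120,40,520,280,2)
crop('side','f2',120,100,520,400,2)
```

```text
(no output)
```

View pics/f1.png

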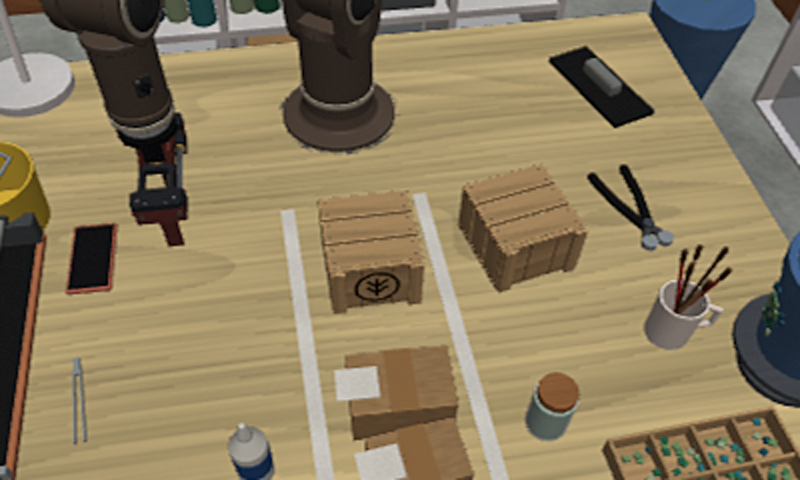

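View pics/f2.png

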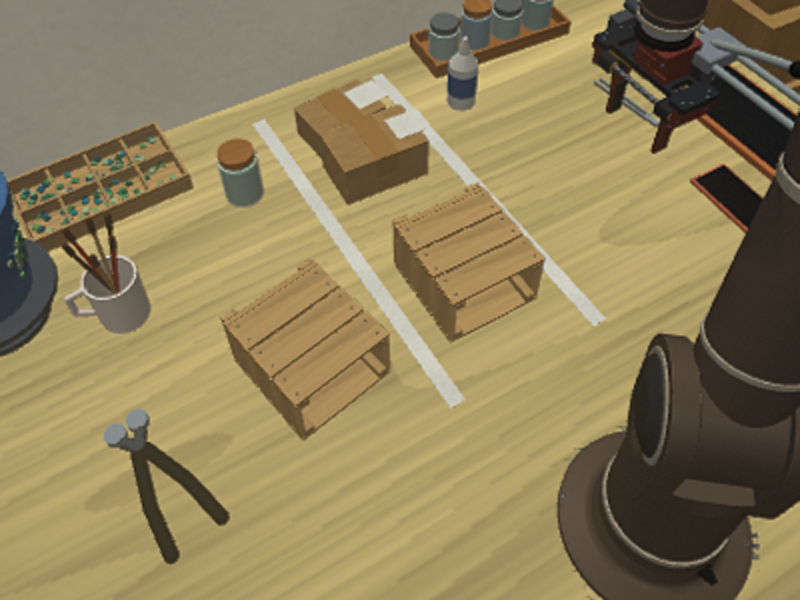

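Run:
```python
from h import *
for l,u,v,z in [('A',335,311,0),('A',422,301,0),('A',328,276,.1),('A',424,261,.1),('A',320,199,.1),('A',413,191,.1),('B',506,289,0),('B',510,258,.1),('B',585,230,.1),('B',463,186,.1),('tL in',418,197,0),('tL in',492,480,0),('tR in',294,210,0),('tR in',327,480,0)]: print(l,ray('scene',120+u/2,40+v/2,z))
```

```text
A [ 0.488 -0.066 -0.   ]
A [0.49  0.079 0.   ]
A [ 0.492 -0.073  0.1  ]
A [0.485 0.078 0.1  ]
A [ 0.33  -0.067  0.1  ]
A [0.335 0.088 0.1  ]
B [0.487 0.223 0.   ]
B [0.5   0.212 0.1  ]
B [0.462 0.346 0.1  ]
B [0.336 0.173 0.1  ]
tL in [0.256 0.116 0.   ]
tL in [0.813 0.118 0.   ]
tR in [ 0.254 -0.112  0.   ]
tR in [ 0.776 -0.113  0.   ]
```

```bash
python3 -c "
from workcell import env
env.close_job()"
```

```text
the job is handed in; nothing more can be done
```

I tipped both crates over towards the robot by pushing the far wall near the rim with the open fingertips. The stamp showed on the right-hand crate. I then pushed that crate sideways into the lane with both fingertips on its outer side, and backed the gripper clear. I handed the job in at about 14 s of the 64 s allowed; the hand-in reports no verdict.

The last pictures, taken before handing in, showed:

- **Stamped crate:** it lies on its side with the underside away from the robot. Its middle is at about (0.41, 0.006), roughly 4 mm from the lane's centre line (limit 40 mm). It is about 80 mm nearer the robot than the lane's origin, which I placed at roughly x = 0.49 by eye from the tape and parcels.
- **Other crate:** it lies on its side on the left, with its middle about 0.26 m from the centre line (at least 140 mm is needed). It looks turned by about 0.25 rad, within the 0.8 allowed.
- **Parcels and other things on the bench:** they looked undisturbed. I compared them by eye rather than measuring each one.
- **Gripper:** it was clear of everything when I handed in. The largest wrist force I saw was about 10 N.

None of these checks failed or disagreed.

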